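Find the full money box by its weight and box it for the bank

TASK

One of the three matching pig money boxes in the rack is full of coins and clearly heavier than the other two: lift them to feel which. Stand the full one on the cork mat and let go of it to change your grip, then lower it, without dropping it, into the narrow wooden caddy so that it stands on its feet on the caddy's floor. The two light pigs must finish standing in the rack, and nothing else on the shelf may be disturbed.

Things in the scene. Friction and masses are not known exactly. Their poses are not given: they have to be found in the camera images.
- pig_a: one of three matching closed white ceramic pig money boxes, blocky: 48 mm across the flat flanks (own x), 66 mm from flat nose to flat rump (own y, nose at +y), 62 mm high plus 6 mm ears; origin under its centre, at the soles of its feet. A light one weighs about 0.23 kg in all, the full one about 0.48 kg; any may be the full one
- pig_b: one of three matching closed white ceramic pig money boxes, blocky: 48 mm across the flat flanks (own x), 66 mm from flat nose to flat rump (own y, nose at +y), 62 mm high plus 6 mm ears; origin under its centre, at the soles of its feet. A light one weighs about 0.23 kg in all, the full one about 0.48 kg; any may be the full one
- pig_c: one of three matching closed white ceramic pig money boxes, blocky: 48 mm across the flat flanks (own x), 66 mm from flat nose to flat rump (own y, nose at +y), 62 mm high plus 6 mm ears; origin under its centre, at the soles of its feet. A light one weighs about 0.23 kg in all, the full one about 0.48 kg; any may be the full one
- rack: fixed brown wooden display rack, origin under its centre: base board 90 x 254 x 8 mm (own x, y, z), four upright 8 mm dividers up to 70 mm above the shelf; three bays 74 mm wide at own y = -82, 0, +82 mm, open to own -x and +x. Each pig stands on the base, nose to tail along own y, 4 mm from each divider: here it can be taken only by its flanks
- caddy: fixed narrow open-topped pale wooden box, origin under its centre: outside 78 x 196 x 70 mm (own x, y, z), walls 8 mm, inside 62 x 180 mm, inner floor 8 mm above origin. A pig fits only lengthwise along own y, 7 mm from each long wall, too little for fingers at its flanks
- mat: fixed square cork mat, 110 x 110 x 4 mm, origin under its centre; clear of other things, the place to set a pig down and change the grip
- photo_cube: brushed steel photo cube, 70 mm edge, loose bystander, origin under its centre; not to be disturbed
- dome: clear glass paperweight dome, 64 mm across, 37 mm high, between rack and caddy, loose bystander, origin under its centre; not to be disturbed
- tester: flat black plastic battery tester, 60 x 110 x 26 mm (own x, y, z), loose bystander, origin under its centre; not to be disturbed
- remote: grey remote control, 42 x 160 x 18 mm (own x, y, z), loose bystander, origin under its centre; not to be disturbed
There are look-alikes about, which are no part of the job. What is shaped like the caddy but turquoise is not meant.

How it is judged (in metres and radians):
On the way:
1. the full pig stands on the cork mat, let go (((angle between pig_a's own z axis and vertical below 0.12 rad and linear speed of pig_a below 0.02 m/s and horizontal distance between pig_a and mat below 0.045 m and z of pig_a in the frame of mat between 0 and 0.009 m and contact force between pig_a and mat above 3.5 N and contact force between pig_a and the fingers below 0.3 N) or (angle between pig_b's own z axis and vertical below 0.12 rad and linear speed of pig_b below 0.02 m/s and horizontal distance between pig_b and mat below 0.045 m and z of pig_b in the frame of mat between 0 and 0.009 m and contact force between pig_b and mat above 3.5 N and contact force between pig_b and the fingers below 0.3 N) or (angle between pig_c's own z axis and vertical below 0.12 rad and linear speed of pig_c below 0.02 m/s and horizontal distance between pig_c and mat below 0.045 m and z of pig_c in the frame of mat between 0 and 0.009 m and contact force between pig_c and mat above 3.5 N and contact force between pig_c and the fingers below 0.3 N))), for 0.2 s.
At the end, for the whole second after the job is handed in: The full pig (over 3.5 N on the caddy) stands upright (0.12 rad), at rest, on the caddy's floor, within 14 mm of its long middle line and 65 mm of its centre along it; the other two stand upright, at rest, on the rack's base in bays (within 30 mm of its middle line) ((((angle between pig_a's own z axis and vertical below 0.12 rad and linear speed of pig_a below 0.02 m/s and x of pig_a in the frame of caddy between -0.014 and 0.014 m and y of pig_a in the frame of caddy between -0.065 and 0.065 m and z of pig_a in the frame of caddy between 0.003 and 0.014 m and contact force between pig_a and caddy above 3.5 N) and (angle between pig_b's own z axis and vertical below 0.12 rad and linear speed of pig_b below 0.02 m/s and x of pig_b in the frame of rack between -0.03 and 0.03 m and y of pig_b in the frame of rack between -0.1 and 0.1 m and z of pig_b in the frame of rack between 0.003 and 0.014 m) and (angle between pig_c's own z axis and vertical below 0.12 rad and linear speed of pig_c below 0.02 m/s and x of pig_c in the frame of rack between -0.03 and 0.03 m and y of pig_c in the frame of rack between -0.1 and 0.1 m and z of pig_c in the frame of rack between 0.003 and 0.014 m)) or ((angle between pig_b's own z axis and vertical below 0.12 rad and linear speed of pig_b below 0.02 m/s and x of pig_b in the frame of caddy between -0.014 and 0.014 m and y of pig_b in the frame of caddy between -0.065 and 0.065 m and z of pig_b in the frame of caddy between 0.003 and 0.014 m and contact force between pig_b and caddy above 3.5 N) and (angle between pig_a's own z axis and vertical below 0.12 rad and linear speed of pig_a below 0.02 m/s and x of pig_a in the frame of rack between -0.03 and 0.03 m and y of pig_a in the frame of rack between -0.1 and 0.1 m and z of pig_a in the frame of rack between 0.003 and 0.014 m) and (angle between pig_c's own z axis and vertical below 0.12 rad and linear speed of pig_c below 0.02 m/s and x of pig_c in the frame of rack between -0.03 and 0.03 m and y of pig_c in the frame of rack between -0.1 and 0.1 m and z of pig_c in the frame of rack between 0.003 and 0.014 m)) or ((angle between pig_c's own z axis and vertical below 0.12 rad and linear speed of pig_c below 0.02 m/s and x of pig_c in the frame of caddy between -0.014 and 0.014 m and y of pig_c in the frame of caddy between -0.065 and 0.065 m and z of pig_c in the frame of caddy between 0.003 and 0.014 m and contact force between pig_c and caddy above 3.5 N) and (angle between pig_a's own z axis and vertical below 0.12 rad and linear speed of pig_a below 0.02 m/s and x of pig_a in the frame of rack between -0.03 and 0.03 m and y of pig_a in the frame of rack between -0.1 and 0.1 m and z of pig_a in the frame of rack between 0.003 and 0.014 m) and (angle between pig_b's own z axis and vertical below 0.12 rad and linear speed of pig_b below 0.02 m/s and x of pig_b in the frame of rack between -0.03 and 0.03 m and y of pig_b in the frame of rack between -0.1 and 0.1 m and z of pig_b in the frame of rack between 0.003 and 0.014 m)))); the robot touches nothing.
It fails at once if a pig is dropped into the caddy (falls in it, out of the fingers, faster than 0.3 m/s) ((x of pig_a in the frame of caddy between -0.031 and 0.031 m and y of pig_a in the frame of caddy between -0.09 and 0.09 m and z of pig_a in the frame of caddy below 0.08 m and linear speed of pig_a above 0.3 m/s and contact force between pig_a and the fingers below 0.1 N) or (x of pig_b in the frame of caddy between -0.031 and 0.031 m and y of pig_b in the frame of caddy between -0.09 and 0.09 m and z of pig_b in the frame of caddy below 0.08 m and linear speed of pig_b above 0.3 m/s and contact force between pig_b and the fingers below 0.1 N) or (x of pig_c in the frame of caddy between -0.031 and 0.031 m and y of pig_c in the frame of caddy between -0.09 and 0.09 m and z of pig_c in the frame of caddy below 0.08 m and linear speed of pig_c above 0.3 m/s and contact force between pig_c and the fingers below 0.1 N)).
It fails at once if a pig is tipped over (more than 1 rad) (angle between any of pig_a, pig_b, pig_c's own z axis and vertical above 1 rad).
It fails at once if a bystander is moved by more than 25 mm (distance of any of photo_cube, dome, tester, remote from where it was at the start of the episode above 0.025 m).
It also fails if it takes over 72 s, if anything falls off the work surface, if the arm or the gripper's body presses on something with over 40 N, if the wrist force passes 120 N, or if a joint passes its speed limit or range.

ROBOT

A 7-joint arm with a two-finger parallel gripper is mounted at the origin on the work surface. World frame = base frame: x ahead of the robot, y to its left, z up, the work surface at z = 0. Lengths are in m, angles in degrees, forces in N, time in s.
With the tool pointing down it reaches from about 0.425 to 0.875 m from the base axis. Payload 4.7 kg.
Tool frame: the origin (TCP) lies at the very end of the fingers, on their centre line; the grasp point (between the pads) lies 19 mm behind it; z points along the fingers, y is the direction in which the jaws open and shut (so a half turn about z gives the same grasp; the last joint's range is limited). The gripper opens to 87 mm and grips with 3 to 60 N. Pads are 19 mm wide; open, the fingers measure 117 mm over their backs; the gripper's body (75 mm by 190 mm) begins 51 mm behind the grasp point.
Start: joints at [-63.134, 18.392, -4.016, 83.108, 1.295, 78.541, -3.26], TCP at [0.286, 0.584, 0.223] pointing down, gripper open.
Joint ranges: [-163.93, 163.93], [-17.29, 119.83], [-79.2, 71.16], [3.27, 140.29], [-89.18, 269.18], [5.43, 117.66], [-154.24, 154.24]. Speed limits (degrees/s): [147.25, 147.25, 180, 180, 180, 180, 180].

INTERFACE

Orientations are given as [roll, pitch, yaw] about the fixed x, y, z axes, in that order (R = Rz(yaw) Ry(pitch) Rx(roll)).
In Python, from cell import * gives the robot as it stands.
- The arm moves only by the tool drive_tool, never from a script. Its argument "moves" is text: rows parted by semicolons, each of 5 numbers parted by spaces: the shift along the tool's x, y, z in m, then the turn about the tool's z in degrees, then the gripper's target within -1 to 1 (fully open at 1, half-way at 0, shut at -1). In form: x y z yaw fingers; .... A call has exactly 8 rows; each row is the pose to reach, as a shift and turn from the pose commanded when the call began, along the tool's axes at that moment; what a row does not reach only later rows make up. A row lasts 1/10 s, in which the tool goes at most 50 mm and 8.59 degrees, less where a joint would pass 70% of its speed; a pose out of reach is approached as far as the arm can. A call with a gripper value outside its range is refused whole. The fingers move at their own pace and stop on an object; "grip_force" is the grip in N (left out, the last holds). Time passes only in rows, so rows that repeat a pose let the fingers close, or fill a call up. It gives the time, the measured TCP pose, the force and the opening at its end, in the units of the state.
- get_obs(): the state, without advancing time (a new reading comes with each control period).
- read_camera(name): name is "scene" or "top" or "wrist"; returns (picture, depth): 400x640x3 uint8, red, green, blue; 400x640 float32, m along the optical axis (not along the pixel's ray), 0 where there is no reading.
- calibration(name): a dict with "intrinsics" (3x3 intrinsics, pixels), "cam_to_world" (4x4, takes a point from camera to world coordinates); the wrist camera has in their place "T_tool_cam" (4x4, takes a point from camera to tool coordinates, whose origin is the TCP and whose axes are the flange's). Camera axes: x right, y up, looking along -z (the intrinsics and any distortion apply to the point x, -y, -z); pixel columns grow to the right and rows downward; lengths in m; the calibration is good to about 2 mm. A picture is of the moment at which its call begins: read the wrist's pose just before it. calibration takes no time and is no camera call.
- sign_off(): hands the job in, once; it reports no verdict.
Trained networks look in the newest picture that a camera, given by its name, has taken for a name from the list of things; names that differ only in an ending like _2 or _b are one class to them, and where a whole thing is asked for, a point or a joint stands for the part that bears it (a point fixed in the world has none). Each returns a list of dicts, best first, with "conf" (0 to 1); they miss things now and then, are a little off and sometimes report something else, mostly with a low value. They report only what shows in the picture. A call takes as long as a camera call. They do not tell look-alikes from the thing itself.
- search_frame(camera, name): "uv" ([column, row] in pixels, amid what is visible of it).
- pinpoint(camera, name): "uv" ([column, row] in pixels: a listed point, or the origin of a listed thing).
The state is a dict: "time_s": time; "qpos": joint angles; "joint_velocities": joint speeds; "effort": joint torques, N m; "tool_pos": TCP position; "tool_rot": TCP orientation; "force": force on the tool from outside, world axes, zero at the start; "wrist_torque": the same for the moment, N m; "grip_width": finger opening in m.
Only numpy, scipy, OpenCV 4.12 (cv2) and the standard library are available. Lean on these libraries where they do the work, as an engineer would, in place of code of your own. Each camera call takes 0.05 s, during which the arm holds its last target. There are 200 camera calls.

## Working session

There is one attempt and no reset: what is moved stays moved. The work goes in short steps, Python scripts to look and compute and a tool call to move; the robot and the scene stay as the last step left them, time stands still between calls to the robot, and variables do not carry over. Pictures are saved under pics/ and viewed, about 8 in all and at most 12, crops included, and the job is handed in when it is done.

Besides the shell and the picture viewer there is one more tool, called after "Emit:" by a JSON object that holds its "fn" and its "kwargs", one argument or row to a line. drive_tool: Moves the arm, as the interface text tells. Its arguments: {"type":"object","properties":{"moves":{"type":"string"},"grip_force":{"type":"number"}},"required":["moves"]}

```bash
mkdir -p pics; ls; cat > h.py <<'E'
from cell import *
import numpy as np, cv2
from scipy.spatial.transform import Rotation as R
def cloud(name):
    o=get_obs(); im,d=read_camera(name); c=calibration(name); K=np.array(c["intrinsics"])
    if name=="wrist":
        T=np.eye(4);T[:3,:3]=R.from_euler("xyz",o["tool_rot"],degrees=True).as_matrix();T[:3,3]=o["tool_pos"]
        M=T@np.array(c["T_tool_cam"])
    else: M=np.array(c["cam_to_world"])
    v,u=np.mgrid[0:d.shape[0],0:d.shape[1]]
    P=np.stack([(u-K[0,2])/K[0,0]*d,-(v-K[1,2])/K[1,1]*d,-d,np.ones_like(d)],-1)@M.T
    P=P[...,:3]; P[d==0]=np.nan
    return im,P
def save(im,n): cv2.imwrite("pics/"+n,cv2.cvtColor(im,cv2.COLOR_RGB2BGR))
E
python3 - <<'E'
from h import *
o=get_obs();print(o)
for n in ["top","scene"]:
    im,P=cloud(n);save(im,n+".png");np.save(n+".npy",P)
    print(n,{k:(v if not isinstance(v,np.ndarray) else v.tolist()) for k,v in calibration(n).items()})
    for t in ["pig_a","rack","caddy","mat","photo_cube","dome","tester","remote"]:
        for r in search_frame(n,t)[:4]:
            u,v=map(int,r["uv"]);print(n,t,u,v,round(r["conf"],2),P[v,u].round(3))
E
```

```text
pics
{'time_s': 0.0, 'qpos': array([-63.13552226,  18.44040156,  -4.01588354,  83.175167  ,
         1.29488062,  78.54240055,  -3.25977598]), 'joint_velocities': array([ 0.0116179 ,  0.03047852, -0.01085282, -0.01389113, -0.04103307,
       -0.0277434 , -0.0189332 ]), 'effort': array([-3.26251495e-06, -4.91284096e+01, -4.03846046e-01, -3.12526739e+01,
       -6.39551715e-02,  4.41391964e-02,  1.67522103e-04]), 'tool_pos': array([0.28531124, 0.58340338, 0.22144405]), 'tool_rot': array([-1.79887273e+02,  5.62138647e-03,  1.53945818e+02]), 'force': array([0.63910707, 0.04848091, 0.26349877]), 'wrist_torque': array([-0.015163  , -0.00624233,  0.04237485]), 'grip_width': 0.0867685809295356}
top {'intrinsics': [[378.8430540319699, 0.0, 318.49779346135], [0.0, 378.8430540319699, 201.82223969376955], [0.0, 0.0, 1.0]], 'cam_to_world': [[-0.0153182068805169, 0.9847389231995611, -0.17336264209377525, 0.3218390817400729], [-0.9996618994802628, -0.018726156719733583, -0.018039339844370207, 0.041075387556590376], [-0.021010456098771176, 0.1730276977546563, 0.9846928336005318, 1.23682963758982], [
[... 988 characters left out ...]
e pig_a 247 175 0.8 [ 0.583 -0.139  0.071]
scene pig_a 346 255 0.63 [0.58  0.194 0.006]
scene pig_a 225 164 0.61 [ 0.595 -0.212  0.075]
scene pig_a 201 155 0.59 [ 0.609 -0.299  0.068]
scene rack 232 180 0.72 [ 0.609 -0.176  0.048]
scene caddy 425 329 0.94 [0.622 0.44  0.009]
scene caddy 349 256 0.86 [0.577 0.202 0.005]
scene caddy 222 165 0.17 [ 0.598 -0.224  0.067]
scene mat 318 182 0.93 [ 0.433 -0.018  0.001]
scene photo_cube 240 257 0.98 [0.771 0.034 0.068]
scene dome 287 218 0.59 [0.6   0.018 0.03 ]
scene tester 444 211 0.66 [0.325 0.316 0.03 ]
scene tester 319 182 0.54 [ 0.433 -0.015  0.002]
scene tester 222 164 0.48 [ 0.598 -0.222  0.072]
scene remote 262 120 0.7 [ 0.35  -0.324  0.016]
```

```bash
python3 - <<'E'
import cv2,numpy as np
im=cv2.imread("pics/top.png");c=im[100:300,160:470]
cv2.imwrite("pics/topc.png",cv2.resize(c,None,fx=2.5,fy=2.5,interpolation=cv2.INTER_CUBIC))
P=np.load("top.npy")
def rect(name,m):
    q=P[m][:,:2].astype(np.float32);r=cv2.minAreaRect(q);print(name,len(q),np.round(r[0],4),np.round(r[1],3),round(r[2],1))
def box(x0,x1,y0,y1,z0,z1):
    return (P[...,0]>x0)&(P[...,0]<x1)&(P[...,1]>y0)&(P[...,1]<y1)&(P[...,2]>z0)&(P[...,2]<z1)
for n,b in dict(rack=(.48,.7,-.4,-.06,.05,.09),cad1=(.45,.8,.1,.32,.055,.08),cad2=(.45,.85,.35,.6,.055,.08),cube=(.65,.85,-.08,.1,.06,.085),dome=(.5,.66,-.06,.06,.012,.05),tester=(.2,.45,.2,.4,.015,.035),remote=(.2,.45,-.45,-.2,.01,.03)).items(): rect(n,box(*b))
# mat by colour
h=cv2.cvtColor(im,cv2.COLOR_BGR2HSV);s=h[228,341];print(s,h[180,275],h[172,202],im[228,341])
d=np.abs(im.astype(int)-im[228,341].astype(int)).sum(-1)<40
rect("mat",d&box(.35,.55,-.12,.1,-.01,.02))
E
```

```text
rack 1322 [ 0.5813 -0.2269] [0.075 0.255] 10.7
cad1 519 [0.6724 0.2005] [0.201 0.253] 89.5
cad2 458 [0.6345 0.4392] [0.198 0.078] 64.1
cube 462 [0.7603 0.0133] [0.071 0.071] 62.0
dome 268 [5.884e-01 1.000e-04] [0.059 0.058] 43.1
tester 662 [0.3178 0.3084] [0.06  0.112] 3.6
remote 683 [ 0.3485 -0.3208] [0.042 0.159] 16.0
[ 16 131 115] [ 23  99 124] [ 83 143 114] [ 56  87 115]
mat 1143 [ 0.4673 -0.0329] [0.127 0.172] 77.6
```

View pics/topc.png

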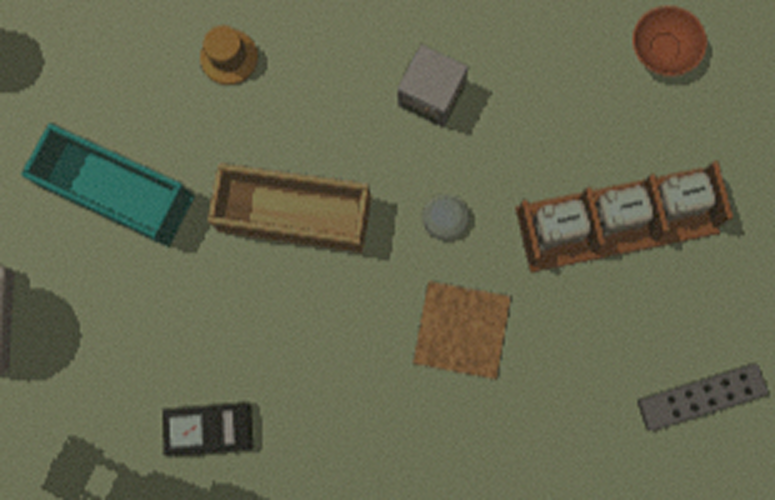

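View pics/scene.png

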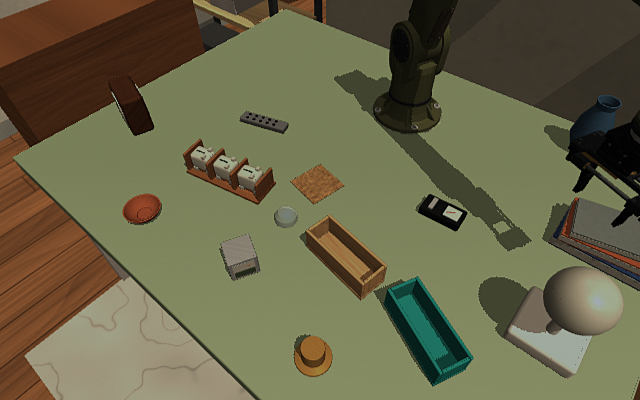

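The top picture shows two caddy-shaped boxes: pale wood at pixel (275,182) and turquoise at (202,172). The pale wooden one fits the description, and the crop makes that plain. The three white pigs are in the rack at (385,189), (408,182) and (433,176), and the mat is at (345,231).

```bash
cat > fit.py <<'E'
from h import *
from scipy.ndimage import label
P=np.load("top.npy");im=cv2.imread("pics/top.png").astype(int)
def rect(name,m):
    l,n=label(m,np.ones((3,3)));k=1+np.argmax([(l==i).sum() for i in range(1,n+1)])
    q=P[l==k][:,:2].astype(np.float32);r=cv2.minAreaRect(q);print(name,len(q),np.round(r[0],4),np.round(r[1],3),round(r[2],1))
def box(x0,x1,y0,y1,z0,z1):
    return (P[...,0]>x0)&(P[...,0]<x1)&(P[...,1]>y0)&(P[...,1]<y1)&(P[...,2]>z0)&(P[...,2]<z1)
sat=im.max(-1)-im.min(-1)
rect("caddy",box(.5,.7,.08,.325,.05,.085))
rect("rackall",box(.48,.7,-.4,-.06,.05,.1))
for i,(x,y) in enumerate([(.564,-.146),(.585,-.22),(.603,-.299)]):
    rect("pig%d"%i,box(x-.055,x+.055,y-.042,y+.042,.055,.09)&(sat<35))
b,g,r=im[...,0],im[...,1],im[...,2]
rect("mat",box(.35,.55,-.12,.1,-.01,.02)&(r-g>15))
E
python3 fit.py
```

```text
caddy 567 [0.5986 0.2   ] [0.197 0.079] 80.8
rackall 1322 [ 0.5813 -0.2269] [0.075 0.255] 10.7
pig0 314 [ 0.5731 -0.1458] [0.059 0.075] 10.1
pig1 315 [ 0.5857 -0.2294] [0.051 0.085] 22.4
pig2 306 [ 0.6014 -0.3089] [0.051 0.084] 21.6
mat 1109 [ 0.4394 -0.019 ] [0.109 0.108] 78.4
```

Emit:
{"fn": "drive_tool", "kwargs": {
  "moves": "-0.03 -0.026 0 3 1; -0.064 -0.058 0 8 1; -0.1 -0.09 0 14 1; -0.137 -0.124 0 20 1; -0.174 -0.158 0 26 1; -0.21 -0.19 0 32 1; -0.247 -0.224 0 38 1; -0.284 -0.258 0 44 1"
}}

```text
time_s: 1.7
tool_pos: [0.4276, 0.226, 0.2229]
tool_rot: [179.9, -0.0, 109.7]
force: [1.3, 0.2, 0.0]
grip_width: 0.0871
```

Emit:
{"fn": "drive_tool", "kwargs": {
  "moves": "-0.049 0.001 0 2 1; -0.098 0.002 0 4 1; -0.147 0.004 0 6 1; -0.196 0.005 0 8 1; -0.246 0.006 0 9.5 1; -0.295 0.008 0 9.5 1; -0.344 0.009 0 9.5 1; -0.393 0.01 0 9.5 1"
}}

```text
time_s: 2.5
tool_pos: [0.5713, -0.1398, 0.223]
tool_rot: [179.9, -0.0, 100.5]
force: [0.6, 0.3, 0.1]
grip_width: 0.0867
```

```bash
python3 - <<'E'
from h import *
o=get_obs();print(o["tool_pos"],o["tool_rot"],o["force"],o["effort"].round(2))
im,P=cloud("wrist");save(im,"w1.png");np.save("w1.npy",P)
print(P[::80,::106].round(3))
for r in search_frame("wrist","pig_a")+pinpoint("wrist","pig_a"):
    u,v=map(int,r["uv"]);print(u,v,r["conf"],P[v,u])
E
```

```text
[ 0.57127108 -0.13980455  0.22301587] [ 1.79924753e+02 -6.40531324e-03  1.00479072e+02] [0.61277335 0.26874861 0.12568328] [ -2.23 -40.42   4.14 -28.19   0.66   0.13  -1.09]
[[[ 1.790e-01 -1.000e-02  0.000e+00]
  [ 2.970e-01  1.200e-02  0.000e+00]
  [ 4.170e-01  3.400e-02  3.000e-03]
  [ 5.350e-01  5.600e-02  1.000e-03]
  [ 6.550e-01  8.000e-02 -2.000e-03]
  [ 7.740e-01  1.010e-01 -0.000e+00]
  [ 8.920e-01  1.230e-01  1.000e-03]]

 [[ 1.700e-01 -9.800e-02 -1.000e-03]
  [ 2.970e-01 -7.500e-02 -1.000e-03]
  [ 4.250e-01 -5.100e-02  2.000e-03]
  [ 5.510e-01 -2.700e-02 -0.000e+00]
  [ 6.780e-01 -4.000e-03  1.000e-03]
  [ 7.600e-01  4.000e-03  7.000e-02]
  [ 9.340e-01  4.400e-02 -1.000e-03]]

 [[ 1.590e-01 -2.000e-01 -2.000e-03]
  [ 2.960e-01 -1.740e-01 -1.000e-03]
  [ 4.330e-01 -1.490e-01 -0.000e+00]
  [ 5.670e-01 -1.160e-01  5.300e-02]
  [ 7.050e-01 -9.800e-02  0.000e+00]
  [ 8.420e-01 -7.300e-02 -1.000e-03]
  [ 1.799e+00 -4.000e-03 -7.520e-01]]

 [[ 1.500e-01 -3.160e-01 -0.000e+00]
  [ 5.040e-01 -1.150e-01  3.050e-01]
  [ 4.430e-01 -2.620e-01 -1.000e-03]
  [ 5.840e-01 -2.050e-01  6.900e-02]
  [ 7.370e-01 -2.070e-01 -1.000e-03]
  [ 6.240e-01 -9.200e-02  3.060e-01]
  [ 1.916e+00 -3.080e-01 -7.210e-01]]

 [[ 4.990e-01 -1.230e-01  3.310e-01]
  [ 5.110e-01 -1.330e-01  3.160e-01]
  [ 4.550e-01 -3.940e-01 -1.000e-03]
  [ 5.670e-01 -1.170e-01  3.230e-01]
  [ 5.920e-01 -1.120e-01  3.220e-01]
  [ 6.170e-01 -1.070e-01  3.230e-01]
  [ 6.300e-01 -9.800e-02  3.320e-01]]]
315 298 0.83 [ 0.59454662 -0.28238346  0.06628468]
311 241 0.68 [ 0.5760724  -0.20728036  0.06917968]
314 184 0.59 [ 0.56739335 -0.14060635  0.06801621]
311 288 0.93 [ 0.58697252 -0.26784528  0.06899147]
309 178 0.82 [ 0.56080593 -0.13478755  0.06904079]
312 233 0.72 [ 0.57583625 -0.20012294  0.06227251]
```

View pics/w1.png

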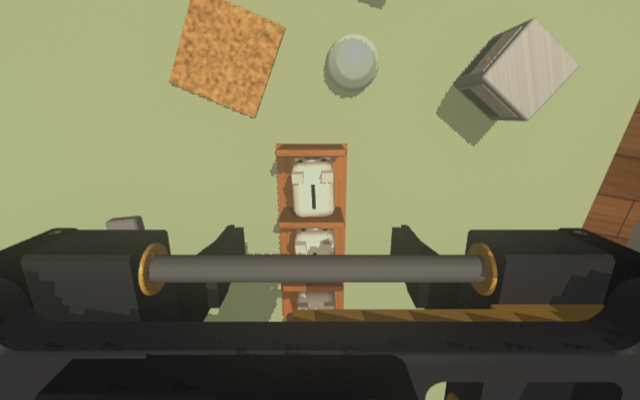

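The wrist picture shows pig 0 from above at about (313,188). Its flanks are parallel to the picture columns, so the yaw is right. The mat is at top left (228,57) and the dome at (352,62).

```bash
cat > fitw.py <<'E'
from h import *
import sys
P=np.load("w1.npy");im=cv2.imread("pics/w1.png").astype(int)
sat=im.max(-1)-im.min(-1)
def rr(n,m):
    q=P[m][:,:2].astype(np.float32);r=cv2.minAreaRect(q);print(n,len(q),np.round(r[0],4),np.round(r[1],3),round(r[2],1))
v,u=np.mgrid[0:400,0:640]
pg=(u>270)&(u<350)&(v>140)&(v<222)&(P[...,2]>.057)&(P[...,2]<.08)
br=(sat>60)
rr("pig",pg&~br&(v>155)&(v<218));rr("divider1",pg&br&(v<158));rr("divider2",pg&br&(v>200)&(v<225))
rr("base",(u>270)&(u<350)&(v>140)&(v<222)&br&(P[...,2]<.012)&(P[...,2]>.004))
m=(u>160)&(u<295)&(v<125)&(im[...,2]-im[...,1]>30);rr("mat",m)
E
python3 fitw.py
```

```text
pig 2248 [ 0.5606 -0.146 ] [0.06  0.075] 14.8
divider1 549 [ 0.5571 -0.1077] [0.075 0.007] 10.7
divider2 11 [ 0.6009 -0.1792] [0.015 0.001] 8.1
base 1183 [ 0.5664 -0.1548] [0.09  0.103] 10.5
mat 9079 [ 0.4386 -0.0203] [0.111 0.106] 76.8
```

Emit:
{"fn": "drive_tool", "kwargs": {
  "moves": "-0.003 -0.004 0.02 0 1; -0.006 -0.008 0.06 0 1; -0.006 -0.008 0.1 0 1; -0.006 -0.008 0.14 0 1; -0.006 -0.008 0.175 0 1; -0.006 -0.008 0.193 0 1; -0.006 -0.008 0.199 0 1; -0.006 -0.008 0.199 0 1",
  "grip_force": 30
}}

```text
time_s: 3.45
tool_pos: [0.5636, -0.1442, 0.0232]
tool_rot: [-180.0, -0.1, 100.5]
force: [0.7, 1.0, 1.3]
grip_width: 0.0869
```

Emit:
{"fn": "drive_tool", "kwargs": {
  "moves": "0 0 0 0 -1; 0 0 0 0 -1; 0 0 0 0 -1; 0 0 0 0 -1; 0 0 0 0 -1; 0 0 0 0 -1; 0 0 0 0 -1; 0 0 0 0 -1"
}}

```text
time_s: 4.25
tool_pos: [0.5646, -0.1455, 0.024]
tool_rot: [179.9, 0.0, 100.4]
force: [2.2, 0.8, 1.6]
grip_width: 0.0483
```

Emit:
{"fn": "drive_tool", "kwargs": {
  "moves": "0 0 -0.003 0 -1; 0 0 -0.008 0 -1; 0 0 -0.013 0 -1; 0 0 -0.015 0 -1; 0 0 -0.015 0 -1; 0 0 -0.015 0 -1; 0 0 -0.015 0 -1; 0 0 -0.015 0 -1"
}}

```text
time_s: 5.05
tool_pos: [0.5637, -0.1454, 0.0384]
tool_rot: [-180.0, -0.0, 100.4]
force: [-1.0, -0.1, -2.5]
grip_width: 0.0481
```

```bash
cat > f.py <<'E'
from h import *
L=[]
for i in range(4):
    read_camera("top");o=get_obs();L.append(np.r_[o["force"],o["wrist_torque"]])
print(np.mean(L,0).round(2),np.std(L,0).round(2),o["grip_width"],o["tool_pos"],o["effort"].round(2))
E
python3 f.py
```

```text
[ 0.06  0.39 -2.3  -0.07  0.05  0.01] [0.38 0.15 0.25 0.03 0.03 0.02] 0.04804271586726778 [ 0.56380381 -0.14549794  0.03847579] [-0.000e+00 -4.221e+01  6.760e+00 -2.684e+01 -2.000e-02  7.000e-02
  0.000e+00]
```

Lifting pig 0 reads about 2.3 N, so it is a light one. I'll put it back.

Emit:
{"fn": "drive_tool", "kwargs": {
  "moves": "0 0 0.005 0 -1; 0 0 0.01 0 -1; 0 0 0.013 0 -1; 0 0 0.015 0 -1; 0 0 0.015 0 -1; 0 0 0.015 0 1; 0 0 0.015 0 1; 0 0 0.015 0 1"
}}

```text
time_s: 6.05
tool_pos: [0.5642, -0.1456, 0.0236]
tool_rot: [180.0, 0.0, 100.4]
force: [-0.3, -0.0, -1.2]
grip_width: 0.0647
```

Emit:
{"fn": "drive_tool", "kwargs": {
  "moves": "0 0 0 0 1; 0 0 0 0 1; 0 0 -0.03 0 1; 0 0 -0.07 0 1; 0 0 -0.09 0 1; 0 0 -0.09 0 1; 0 0 -0.09 0 1; 0 0 -0.09 0 1"
}}

```text
time_s: 6.85
tool_pos: [0.5629, -0.1451, 0.1122]
tool_rot: [-179.9, -0.0, 100.5]
force: [-0.0, 0.1, -1.3]
grip_width: 0.0867
```

Emit:
{"fn": "drive_tool", "kwargs": {
  "moves": "-0.045 0 0 0 1; -0.075 0 0 0 1; -0.084 0 0 0 1; -0.084 0 0.03 0 1; -0.084 0 0.06 0 1; -0.084 0 0.083 0 1; -0.084 0 0.09 0 1; -0.084 0 0.09 0 1"
}}

```text
time_s: 7.65
tool_pos: [0.5778, -0.2272, 0.0218]
tool_rot: [-179.8, -0.1, 100.5]
force: [-0.2, 0.1, 0.3]
grip_width: 0.0871
```

Emit:
{"fn": "drive_tool", "kwargs": {
  "moves": "0 0 0 0 -1; 0 0 0 0 -1; 0 0 0 0 -1; 0 0 0 0 -1; 0 0 0 0 -1; 0 0 0 0 -1; 0 0 -0.003 0 -1; 0 0 -0.008 0 -1"
}}

```text
time_s: 8.45
tool_pos: [0.5773, -0.2276, 0.0304]
tool_rot: [-179.8, -0.1, 100.4]
force: [-0.4, 0.2, -4.1]
grip_width: 0.0477
```

Emit:
{"fn": "drive_tool", "kwargs": {
  "moves": "0 0 -0.004 0 -1; 0 0 -0.006 0 -1; 0 0 -0.006 0 -1; 0 0 -0.006 0 -1; 0 0 -0.006 0 -1; 0 0 -0.006 0 -1; 0 0 -0.006 0 -1; 0 0 -0.006 0 -1"
}}

```text
time_s: 9.25
tool_pos: [0.579, -0.2281, 0.0375]
tool_rot: [-180.0, -0.0, 100.4]
force: [0.2, -0.7, -4.6]
grip_width: 0.0479
```

```bash
python3 f.py
```

```text
[ 0.11 -0.07 -4.17 -0.07  0.03 -0.03] [0.19 0.37 0.07 0.04 0.01 0.02] 0.047787096637198025 [ 0.57908697 -0.22809204  0.03752209] [-0.000e+00 -4.811e+01  8.960e+00 -2.798e+01 -1.000e-02  8.000e-02
  0.000e+00]
```

Pig 1 reads about 4.2–4.6 N, so it is the full one. I'll carry it to the mat and turn it parallel to the caddy on the way.

Emit:
{"fn": "drive_tool", "kwargs": {
  "moves": "0 0 -0.01 0 -1; 0 0 -0.03 0 -1; 0 0 -0.055 0 -1; 0 0 -0.08 0 -1; 0 0 -0.095 0 -1; 0.01 -0.004 -0.1 2 -1; 0.03 -0.013 -0.1 4 -1; 0.055 -0.024 -0.1 7 -1",
  "grip_force": 40
}}

```text
time_s: 10.25
tool_pos: [0.5452, -0.1791, 0.1381]
tool_rot: [180.0, 0.1, 93.2]
force: [-0.7, 1.3, -3.4]
grip_width: 0.0476
```

```bash
python3 - <<'E'
from h import *
o=get_obs();print(o["tool_pos"],o["tool_rot"],o["force"],o["grip_width"])
p=o["tool_pos"];y=np.radians(o["tool_rot"][2]);d=np.array([.439,-.02])-p[:2]
print(d@[np.cos(y),np.sin(y)],d@[np.sin(y),-np.cos(y)])
E
```

```text
[ 0.54519189 -0.17907652  0.13806223] [1.79960125e+02 5.64718044e-02 9.32305527e+01] [-0.68064447  1.29361359 -3.38080112] 0.04763655614300703
0.16480804951712402 -0.09705855294180665
```

Emit:
{"fn": "drive_tool", "kwargs": {
  "moves": "0.025 -0.014 0 2 -1; 0.055 -0.032 0 5 -1; 0.085 -0.05 0 8 -1; 0.115 -0.068 0 10 -1; 0.14 -0.082 0 12 -1; 0.158 -0.092 0.02 12.5 -1; 0.164 -0.097 0.05 12.5 -1; 0.164 -0.097 0.08 12.5 -1"
}}

```text
time_s: 11.05
tool_pos: [0.4385, -0.019, 0.0574]
tool_rot: [179.9, -0.1, 81.1]
force: [0.6, 0.0, -4.5]
grip_width: 0.0481
```

Emit:
{"fn": "drive_tool", "kwargs": {
  "moves": "0 0 0.01 0 -1; 0 0 0.017 0 -1; 0 0 0.022 0 -1; 0 0 0.027 0 -1; 0 0 0.031 0 -1; 0 0 0.033 0 -1; 0 0 0.034 0 -1; 0 0 0.034 0 -1"
}}

```text
time_s: 11.85
tool_pos: [0.439, -0.0205, 0.0237]
tool_rot: [180.0, -0.0, 80.9]
force: [0.3, -0.3, -4.0]
grip_width: 0.048
```

Now a gentle descent to contact.

Emit:
{"fn": "drive_tool", "kwargs": {
  "moves": "0 0 0.001 0 -1; 0 0 0.002 0 -1; 0 0 0.003 0 -1; 0 0 0.003 0 -1; 0 0 0.004 0 -1; 0 0 0.004 0 -1; 0 0 0.004 0 -1; 0 0 0.004 0 -1"
}}

```text
time_s: 12.65
tool_pos: [0.4389, -0.0205, 0.0202]
tool_rot: [-180.0, -0.0, 80.9]
force: [-4.0, -0.4, 5.7]
grip_width: 0.0479
```

Emit:
{"fn": "drive_tool", "kwargs": {
  "moves": "0 0 0 0 1; 0 0 0 0 1; 0 0 0 0 1; 0 0 0 0 1; 0 0 0 0 1; 0 0 -0.005 0 1; 0 0 -0.02 0 1; 0 0 -0.045 0 1"
}}

```text
time_s: 13.45
tool_pos: [0.4375, -0.0207, 0.0642]
tool_rot: [-179.8, 0.1, 80.9]
force: [0.5, 0.3, -1.2]
grip_width: 0.0866
```

Emit:
{"fn": "drive_tool", "kwargs": {
  "moves": "0 0 -0.04 0 1; 0 0 -0.08 0 1; 0 0 -0.1 -8 1; 0 0 -0.11 -16 1; 0 0 -0.115 -24 1; 0 0 -0.115 -32 1; 0 0 -0.115 -40 1; 0 0 -0.115 -48 1"
}}

```text
time_s: 14.25
tool_pos: [0.4389, -0.0206, 0.18]
tool_rot: [180.0, 0.0, 129.3]
force: [-0.3, 0.2, 0.1]
grip_width: 0.0871
```

Emit:
{"fn": "drive_tool", "kwargs": {
  "moves": "0 0 0 -8 1; 0 0 0 -16 1; 0 0 0 -24 1; 0 0 0 -32 1; 0 0 0 -38 1; 0 0 0 -42 1; 0 0 0 -42 1; 0 0 0 -42 1"
}}

```text
time_s: 15.05
tool_pos: [0.4389, -0.0205, 0.1798]
tool_rot: [180.0, 0.0, 170.8]
force: [0.4, -0.1, -0.4]
grip_width: 0.0873
```

```bash
python3 - <<'E'
from h import *
o=get_obs();print(o["tool_pos"],o["tool_rot"],o["qpos"].round(0))
im,P=cloud("wrist");save(im,"w2.png")
sat=im.astype(int).max(-1)-im.min(-1)
m=(P[...,2]>.055)&(P[...,2]<.085)&(sat<45)&(abs(P[...,0]-.439)<.06)&(abs(P[...,1]+.02)<.06)
q=P[m][:,:2].astype(np.float32);r=cv2.minAreaRect(q);print(len(q),r)
q=P[(P[...,2]>.062)&m][:,:2].astype(np.float32);print(len(q),cv2.minAreaRect(q))
E
```

```text
[ 0.43885277 -0.02050191  0.17976506] [1.79980895e+02 1.77573294e-02 1.70840219e+02] [-41.  -9.  37. 116.   6.  72.  75.]
2614 ((0.43707072734832764, -0.02171986550092697), (0.06393380463123322, 0.04467041417956352), 81.04840850830078)
2308 ((0.43761688470840454, -0.022175155580043793), (0.05819224193692207, 0.04311014339327812), 80.4245376586914)
```

View pics/w2.png

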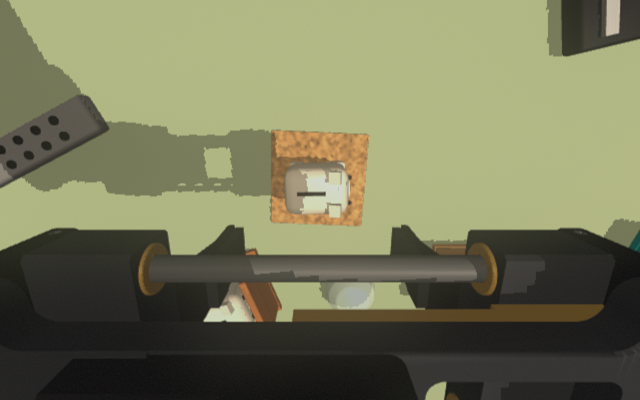

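The pig stands upright on the mat at (318,188), nose to the right and aligned with the jaws. I'll regrip it nose to rump.

Emit:
{"fn": "drive_tool", "kwargs": {
  "moves": "0.001 -0.002 0.03 0 1; 0.001 -0.002 0.065 0 1; 0.001 -0.002 0.1 0 1; 0.001 -0.002 0.13 0 1; 0.001 -0.002 0.15 0 1; 0.001 -0.002 0.158 0 1; 0.001 -0.002 0.16 0 1; 0.001 -0.002 0.16 0 1"
}}

```text
time_s: 15.9
tool_pos: [0.4381, -0.0223, 0.0202]
tool_rot: [180.0, 0.0, 170.9]
force: [0.3, -0.3, -0.4]
grip_width: 0.0869
```

Emit:
{"fn": "drive_tool", "kwargs": {
  "moves": "0 0 0 0 -1; 0 0 0 0 -1; 0 0 0 0 -1; 0 0 0 0 -1; 0 0 0 0 -1; 0 0 -0.002 0 -1; 0 0 -0.008 0 -1; 0 0 -0.015 0 -1"
}}

```text
time_s: 16.7
tool_pos: [0.4364, -0.0227, 0.0343]
tool_rot: [-179.9, -0.1, 170.9]
force: [0.9, -0.5, -5.1]
grip_width: 0.0657
```

Emit:
{"fn": "drive_tool", "kwargs": {
  "moves": "0 0 -0.02 0 -1; 0 0 -0.045 0 -1; 0 0 -0.07 0 -1; 0 0 -0.095 0 -1; 0 0 -0.11 0 -1; 0 0 -0.115 0 -1; 0 0 -0.115 0 -1; 0 0 -0.115 0 -1"
}}

```text
time_s: 17.5
tool_pos: [0.4367, -0.0225, 0.1486]
tool_rot: [-180.0, -0.1, 170.9]
force: [0.1, -0.2, -4.9]
grip_width: 0.0658
```

```bash
python3 - <<'E'
from h import *
o=get_obs();print(o["tool_pos"],o["tool_rot"],o["force"],o["grip_width"])
p=o["tool_pos"];y=np.radians(o["tool_rot"][2]);d=np.array([.5986,.2])-p[:2]
print(d@[np.cos(y),np.sin(y)],d@[np.sin(y),-np.cos(y)])
E
```

```text
[ 0.43671433 -0.02245607  0.14864272] [-1.79968504e+02 -8.66878327e-02  1.70933847e+02] [ 0.09298237 -0.20418107 -4.88871458] 0.06579527973652943
-0.124809787917527 0.24518603196940567
```

Emit:
{"fn": "drive_tool", "kwargs": {
  "moves": "-0.012 0.024 0 0 -1; -0.033 0.064 0 0 -1; -0.055 0.108 0 0 -1; -0.077 0.152 0 0 -1; -0.097 0.19 0 0 -1; -0.113 0.222 0 0 -1; -0.121 0.24 0 0 -1; -0.124 0.245 0 0 -1"
}}

```text
time_s: 18.3
tool_pos: [0.5981, 0.2031, 0.1469]
tool_rot: [-179.9, -0.1, 171.2]
force: [-1.0, -1.1, -4.6]
grip_width: 0.066
```

```bash
cat > w3.py <<'E'
from h import *
import sys
o=get_obs();print(o["tool_pos"],o["tool_rot"],o["force"],o["grip_width"])
im,P=cloud("wrist");save(im,sys.argv[1]+".png");np.save(sys.argv[1]+".npy",P)
a=np.radians(80.8);L=np.array([np.cos(a),np.sin(a)]);S=np.array([np.sin(a),-np.cos(a)])
c=np.array([.5986,.2]);D=P[...,:2]-c
l,s=D@L,D@S
rim=(P[...,2]>.062)&(P[...,2]<.078)&(abs(s)<.06)&(abs(l)<.12)
q=P[rim][:,:2].astype(np.float32);print("rim",len(q),cv2.minAreaRect(q))
for k in (-1,1):
    t=rim&(s*k>.022)
    print(k,t.sum(),"s range",np.percentile(s[t],[2,50,98]).round(4),"l",np.percentile(l[t],[2,98]).round(3), "slope deg",np.degrees(np.polyfit(l[t],s[t],1)[0]).round(2))
sat=im.astype(int).max(-1)-im.min(-1)
zt=o["tool_pos"][2]
pg=(P[...,2]>zt+.035)&(P[...,2]<zt+.06)&(sat<45)&(abs(s)<.04)&(abs(l)<.045)
q=P[pg][:,:2].astype(np.float32);print("pig",len(q),cv2.minAreaRect(q) if len(q) else None, "s",np.percentile(s[pg],[2,50,98]) if len(q) else 0)
E
python3 w3.py w3
```

```text
[0.59806609 0.20312177 0.14689078] [-1.79882021e+02 -1.45481908e-01  1.71169865e+02] [-0.96284579 -1.10630435 -4.63187997] 0.06596416085223035
rim 4565 ((0.5967358350753784, 0.19883030652999878), (0.19510158896446228, 0.07787609845399857), 80.68744659423828)
-1 2733 s range [-0.0404 -0.0366 -0.0238] l [-0.096  0.093] slope deg 0.01
1 707 s range [0.0225 0.0306 0.0368] l [-0.098  0.095] slope deg -0.13
pig 7568 ((0.5930018424987793, 0.20210209488868713), (0.08734064549207687, 0.03921564668416977), 81.34675598144531) s [-0.02441291 -0.00034945  0.010869  ]
```

View pics/w3.png

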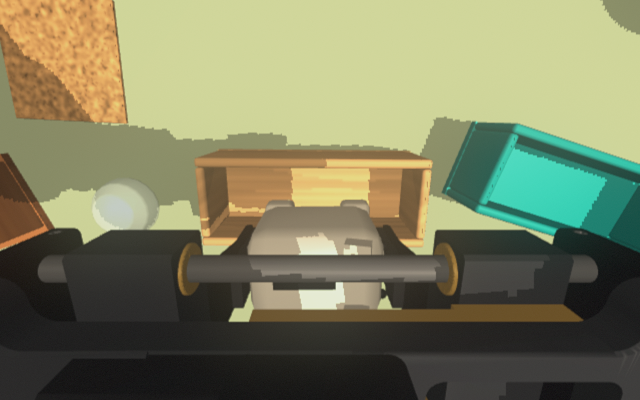

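The pig hangs over the pale caddy at (315,250), and the turquoise box and dome are clear. The lateral offset is about 1 mm against 7 mm of play, so I'll lower it.

Emit:
{"fn": "drive_tool", "kwargs": {
  "moves": "0.001 0 0.01 0 -1; 0.001 0 0.03 0 -1; 0.001 0 0.05 0 -1; 0.001 0 0.065 0 -1; 0.001 0 0.08 0 -1; 0.001 0 0.095 0 -1; 0.001 0 0.107 0 -1; 0.001 0 0.113 0 -1"
}}

```text
time_s: 19.15
tool_pos: [0.5969, 0.2, 0.0351]
tool_rot: [-179.9, -0.1, 170.9]
force: [0.5, -0.0, -4.5]
grip_width: 0.0658
```

Emit:
{"fn": "drive_tool", "kwargs": {
  "moves": "0 0 0.002 0 -1; 0 0 0.003 0 -1; 0 0 0.004 0 -1; 0 0 0.005 0 -1; 0 0 0.006 0 -1; 0 0 0.006 0 -1; 0 0 0.006 0 -1; 0 0 0.006 0 -1"
}}

```text
time_s: 19.95
tool_pos: [0.5976, 0.2003, 0.0307]
tool_rot: [180.0, 0.0, 170.9]
force: [0.0, 0.0, -5.0]
grip_width: 0.0661
```

Emit:
{"fn": "drive_tool", "kwargs": {
  "moves": "0 0 0.001 0 -1; 0 0 0.002 0 -1; 0 0 0.003 0 -1; 0 0 0.004 0 -1; 0 0 0.005 0 -1; 0 0 0.006 0 -1; 0 0 0.006 0 -1; 0 0 0.006 0 -1"
}}

```text
time_s: 20.75
tool_pos: [0.5976, 0.2003, 0.0246]
tool_rot: [180.0, 0.0, 170.9]
force: [0.7, -0.1, -4.0]
grip_width: 0.0658
```

Emit:
{"fn": "drive_tool", "kwargs": {
  "moves": "0 0 0.0005 0 -1; 0 0 0.001 0 -1; 0 0 0.0015 0 -1; 0 0 0.002 0 -1; 0 0 0.002 0 -1; 0 0 0.002 0 -1; 0 0 0.002 0 -1; 0 0 0.002 0 -1"
}}

```text
time_s: 21.55
tool_pos: [0.5977, 0.2003, 0.0243]
tool_rot: [180.0, -0.0, 170.9]
force: [-4.5, -1.3, 7.3]
grip_width: 0.0657
```

Floor contact is felt at +7.3 N. I'll let go and rise.

Emit:
{"fn": "drive_tool", "kwargs": {
  "moves": "0 0 0 0 1; 0 0 0 0 1; 0 0 0 0 1; 0 0 0 0 1; 0 0 0 0 1; 0 0 0 0 1; 0 0 -0.005 0 1; 0 0 -0.02 0 1"
}}

```text
time_s: 22.35
tool_pos: [0.5964, 0.1999, 0.0418]
tool_rot: [-179.9, -0.1, 170.9]
force: [0.9, 0.3, 0.1]
grip_width: 0.0868
```

Emit:
{"fn": "drive_tool", "kwargs": {
  "moves": "0 0 -0.03 0 1; 0 0 -0.06 0 1; 0 0 -0.09 0 1; 0 0 -0.12 0 1; 0 0 -0.14 0 1; 0 0 -0.15 0 1; 0 0 -0.15 0 1; 0 0 -0.15 0 1"
}}

```text
time_s: 23.15
tool_pos: [0.5971, 0.2002, 0.192]
tool_rot: [-180.0, -0.0, 170.9]
force: [0.3, 0.7, -0.3]
grip_width: 0.087
```

```bash
cp pics/top.png pics/top0.png; python3 w3.py w4; python3 - <<'E'
from h import *
for n in ["top","scene"]:
    im,P=cloud(n);save(im,n+"1.png");np.save(n+"1.npy",P)
a=cv2.imread("pics/top1.png")[130:240,230:460]
cv2.imwrite("pics/fin.png",cv2.resize(np.vstack([cv2.resize(a,None,fx=3,fy=3,interpolation=cv2.INTER_CUBIC),cv2.resize(cv2.imread("pics/w4.png")[100:230],(690,224))]),None,fx=1,fy=1))
P=np.load("w4.npy");D=P[...,:2]-[.597,.2]
m=(np.abs(D)<.08).all(-1)&(P[...,2]>.066);print("max z",np.nanpercentile(P[m][:,2],[50,95]))
P=np.load("top1.npy")
from scipy.ndimage import label
for n,b in dict(cube=(.65,.85,-.08,.1,.06,.085),dome=(.5,.66,-.06,.06,.012,.05),tester=(.2,.45,.2,.4,.015,.035),remote=(.2,.45,-.45,-.2,.01,.03)).items():
    q=P[(P[...,0]>b[0])&(P[...,0]<b[1])&(P[...,1]>b[2])&(P[...,1]<b[3])&(P[...,2]>b[4])&(P[...,2]<b[5])][:,:2].astype(np.float32);print(n,np.round(cv2.minAreaRect(q)[0],4))
E
```

```text
[0.59711916 0.20020306 0.19201172] [-1.79984604e+02 -4.20773384e-02  1.70942616e+02] [ 0.28015578  0.70703653 -0.25168564] 0.08703139095321373
rim 7033 ((0.5972497463226318, 0.19871246814727783), (0.1960848867893219, 0.07857830077409744), 80.75483703613281)
-1 2078 s range [-0.0403 -0.0361 -0.0225] l [-0.096  0.093] slope deg 0.12
1 1695 s range [0.024  0.0317 0.037 ] l [-0.096  0.093] slope deg 0.1
pig 533 ((0.5969554781913757, 0.20025476813316345), (0.08998698741197586, 0.019843868911266327), 81.19309997558594) s [-0.00431223  0.00281371  0.00774294]
max z [0.2940591  0.31109369]
cube [0.761  0.0128]
dome [ 5.886e-01 -4.000e-04]
tester [0.315  0.3436]
remote [ 0.3307 -0.2963]
```

View pics/fin.png

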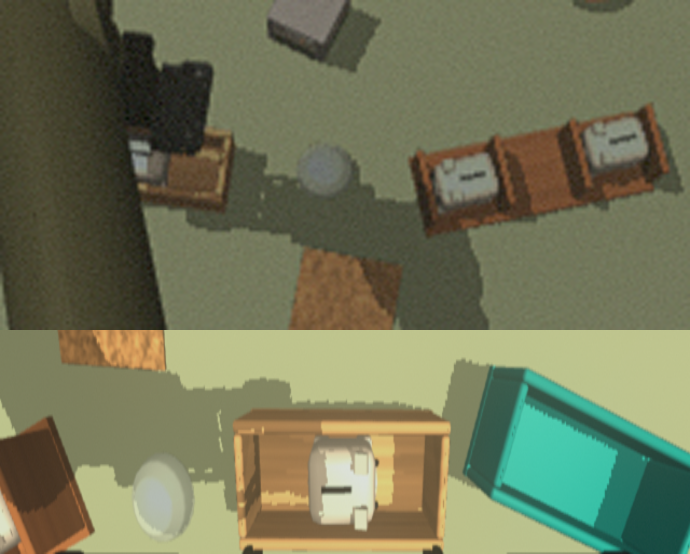

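The pig is centred in the caddy, and both light pigs stand in the outer bays. The tester and remote fits changed, which the arm probably caused by hiding part of each or by adding stray points, so I'll check those before handing in.

```bash
python3 - <<'E'
from h import *
from scipy.ndimage import label
for t,b in dict(remote=(.2,.45,-.45,-.2,.01,.03),tester=(.2,.45,.2,.4,.015,.035)).items():
  for n in ("scene","top"):
    for f in (n,n+"1"):
      P=np.load(f+".npy") ; m=np.ones(P.shape[:2],bool)
      for i in range(3): m&=(P[...,i]>b[2*i])&(P[...,i]<b[2*i+1])
      l,k=label(m);
      if not k: continue
      s=np.bincount(l.ravel())[1:];q=P[l==1+s.argmax()][:,:2].astype(np.float32);r=cv2.minAreaRect(q);print(t,f,s.max(),np.round(r[0],4),np.round(r[1],3))
E
```

```text
remote scene 469 [ 0.3477 -0.3201] [0.046 0.164]
remote scene1 471 [ 0.3487 -0.3199] [0.046 0.16 ]
remote top 683 [ 0.3485 -0.3208] [0.042 0.159]
remote top1 680 [ 0.3483 -0.3207] [0.042 0.16 ]
tester scene 845 [0.3179 0.31  ] [0.064 0.11 ]
tester scene1 841 [0.3181 0.3096] [0.066 0.11 ]
tester top 662 [0.3178 0.3084] [0.06  0.112]
tester top1 231 [0.315  0.3436] [0.06  0.041]
```

```bash
python3 -c "
from cell import *
print(get_obs()['time_s']);print(sign_off())"
```

```text
23.3
the job is handed in; nothing more can be done
None
```

The full pig now stands in the pale wooden caddy, and the two light pigs stand in the outer bays of the rack. I handed the job in at 23.3 s of the 72 s; `sign_off()` gives no verdict.

- **Which pig:** the first one I lifted read about 2.3 N and went back in its bay. The middle one read about 4.2–4.6 N, so I took it as the full pig. I did not lift the third.
- **Mat and caddy:** I set the full pig on the cork mat about 3 mm from the mat's centre and let go. I regripped it nose to rump and lowered it until the wrist felt the caddy floor (+7.3 N), then released it and moved clear.
- **Last checks:** the closing pictures show the full pig upright near the caddy's middle and the light pigs upright in the rack. The cube, dome, remote and tester are within about 1 mm of where they started.
- **Checks that disagreed or failed:**
  - The first closing fits for the remote and tester looked shifted. The arm hid part of the tester in the top view, and stray points had got into the remote's fit; cleaner fits showed neither had moved.
  - I did not measure the pig's final position in the caddy. The automatic fit had picked up parts of the gripper, so I judged it from the picture and from where the tool let go.

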